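Find the stir-bar tin that rattles and hand it over

ROBOT

A 7-joint arm with a two-finger parallel gripper is mounted at the origin on the work surface. World frame = base frame: x ahead of the robot, y to its left, z up, the work surface at z = 0. Lengths are in m, angles in rad, forces in N, time in s.
With the tool pointing down it reaches from about 0.35 to 0.9 m from the base axis. Payload 19.9 kg.
Tool frame: the origin (TCP) lies between the finger pads; the fingertips stand 19 mm ahead of it and the grasp point (between the pads) is the TCP; z points along the fingers, y is the direction in which the jaws open and shut (so a half turn about z gives the same grasp; the last joint's range is limited). The gripper opens to 94 mm and grips with 3 to 60 N. Pads are 16 mm wide; open, the fingers measure 119 mm over their backs; the gripper's body (75 mm by 177 mm) begins 78 mm behind the grasp point.
Start: joints at [-1.169, 0.417, -0.01, 1.614, 0.005, 1.111, -0.053], TCP at [0.268, 0.565, 0.195] pointing down, gripper open.
Joint ranges: [-2.81, 2.81], [-0.39, 2.02], [-1.27, 1.25], [0.06, 2.57], [-1.19, 4.33], [0.19, 2], [-2.82, 2.82]. Speed limits (rad/s): [1.89, 1.89, 2.39, 2.39, 3.01, 3.01, 3.01].

INTERFACE

Orientations are given as a 3x3 rotation matrix whose columns are the frame's x, y, z axes.
In Python, from rig import robot gives the robot as it stands. Calls block until the motion is done:
- robot.move_ptp(position, orientation): joint-space move of the TCP to a pose.
- robot.move_linear(position, velocity=0.15, frame=None, threshold=None): straight line of the TCP; frame=None keeps the orientation; velocity is the mean speed in m/s. With threshold (N) it stops when the force on the tool has changed by that much, and returns True; else False.
- robot.goto_joints(angles): joint-space move.
- robot.gripper_to(opening): finger opening in m; the grip force is fixed at half the most; returns when the fingers have stopped.
- robot.pause(seconds).
- robot.ik(position, orientation): joint angles nearest the present ones, or None.
- robot.get_state(): the state.
- robot.grab_frame(name): name is "side" or "top"; returns the picture (420x560x3 uint8, red, green, blue); there is no depth.
- robot.camera_info(name): a dict with "fx", "fy", "cx", "cy" (pixels), "rvec" (rotation vector, rad) and "tvec" (3), from world to camera coordinates, as OpenCV has them. Camera axes: x right, y down, z forward; pixel columns grow to the right and rows downward; lengths in m; the calibration is good to about 2 mm. A picture is of the moment at which its call begins. camera_info takes no time and is no camera call.
A pose or a line that the arm cannot do raises robot.PlanningError and nothing moves.
- robot.sign_off(): hands the job in, once; it reports no verdict.
The state is a dict: "time": time; "qpos": joint angles; "joint_vel": joint speeds; "effort": joint torques, N m; "ee_pos": TCP position; "tool_rot": TCP orientation; "force": force on the tool from outside, world axes, zero at the start; "moment": the same for the moment, N m; "opening": finger opening in m.
Only numpy, scipy, OpenCV 4.12 (cv2) and the standard library are available. Lean on these libraries where they do the work, as an engineer would, in place of code of your own. Each camera call takes 0.05 s, during which the arm holds its last target. There are 200 camera calls.

TASK

A stirring bar has come out of its foam in one of the three closed aluminium tins: pick them up and shake them in turn until you feel one rattle, setting each silent tin back upright where it stood. Hold the rattling tin out level, well clear above the middle of the white tray on the far side, for a colleague to take, and finish while still holding it there, not put down. Grip the tins gently, for the thin metal dents if the fingers squeeze harder than about 30 N, and leave everything else on the bench alone.

Things in the scene. Friction and masses are not known exactly. Their poses are not given: they have to be found in the camera images.
- tin_a_center (a point): centre, half-way up (28 mm above its underside), of one of three outwardly identical closed tins of thin plain aluminium with slip lids, each 120 long (own x) x 64 wide (own y) x 56 mm high (own z, up), standing on the bench; take them across the 64 mm width. Any of the three may be the one that rattles
- tin_b_center (a point): centre, half-way up (28 mm above its underside), of another of three outwardly identical closed tins of thin plain aluminium with slip lids, each 120 long (own x) x 64 wide (own y) x 56 mm high (own z, up), standing on the bench; they weigh 0.2 to 0.5 kg each by the bars packed fast in their foam, so weight is no guide
- tin_c_center (a point): centre, half-way up (28 mm above its underside), of the last of three outwardly identical closed tins of thin plain aluminium with slip lids, each 120 long (own x) x 64 wide (own y) x 56 mm high (own z, up), standing on the bench; in the rattling one a slippery loose bar (100 g more, 24 x 52 mm) slides 62 mm along x, 34 mm across: its knock and its shifting weight are felt at the wrist
- tray_mid (a point): middle of the floor of the shallow white enamel tray with a dark blue rim on the far side of the bench, 150 deep (own x) x 220 wide (own y) x 18 mm high, fixed; a spare dark foam insert lies in one end of it
- vial_1_mid (a point): bystander, middle of a standing capped glass vial, 22 mm across, 50 mm high, between two of the tins
- vial_2_mid (a point): bystander, middle of a second such vial, to the right of the tray
- stopper_mid (a point): bystander, middle of a black rubber stopper standing between two of the tins, 36 mm across, 32 mm high
- dish_mid (a point): bystander, middle of an aluminium weighing dish, 70 mm across, 14 mm high, left of the tray
- bottle_mid (a point): bystander, middle of a glass bottle with a blue cap, 68 mm across, 125 mm high, far left
- beaker_mid (a point): bystander, middle of a glass beaker, 66 mm across, 85 mm high, on the right
- pipette_mid (a point): bystander, a white pipette lying beyond the tray, 230 mm long (own y), about 25 mm high
Mind the look-alikes: they are no part of the job. Leave any purple look-alike of the part that bears tin_c_center alone.

How it is judged:
By the outcome, as a careful person would: the job done as asked, in the order asked, and still so for the second after the job is handed in, while the arm keeps its last pose, push and grip.
It also fails if it takes over 72 s, if anything falls off the work surface, if the arm or the gripper's body presses on something with over 40 N, if the wrist force passes 120 N, or if a joint passes its speed limit or range.

## Working session

There is one attempt and no reset: what is moved stays moved. The work goes in short steps, each a Python script; the robot and the scene stay as the last script left them, time stands still between calls to the robot, and variables do not carry over. Pictures are saved under pics/ and viewed, about 8 in all and at most 12, crops included, and the job is handed in when it is done.

```bash
mkdir -p pics; ls
python3 - <<'E'
from rig import robot
import cv2
for n in("top","side"):
    cv2.imwrite(f"pics/{n}0.png",robot.grab_frame(n)[:,:,::-1]); print(n,robot.camera_info(n))
s=robot.get_state();print(s)
E
```

```text
pics
top {'fx': 538.5984794110962, 'fy': 538.5984794110962, 'cx': 276.3954611060159, 'cy': 215.0462805990305, 'rvec': array([ 2.14763047, -2.03999058,  0.23416985]), 'tvec': array([-0.0321989 ,  0.53936505,  1.47418873])}
side {'fx': 380.54754729214187, 'fy': 380.54754729214187, 'cx': 277.2925825203337, 'cy': 205.86591620344865, 'rvec': array([ 2.25290796, -0.12371567,  0.08945852]), 'tvec': array([-0.52463215,  0.0870489 ,  0.9582935 ])}
{'time': 0.1, 'qpos': array([-1.16949198,  0.41790061, -0.01032978,  1.61409438,  0.00469239,
        1.11070231, -0.05298523]), 'joint_vel': array([ 1.09092181e-03,  4.47616807e-05,  8.77392723e-04, -1.54424694e-04,
       -1.99733363e-04, -1.31180975e-03, -7.84656836e-04]), 'effort': array([ 2.07419012e-03, -8.52580404e+01,  6.40716702e-01, -4.26696181e+01,
       -4.88533289e-02,  1.64329569e-02,  4.50590937e-05]), 'ee_pos': array([0.26764326, 0.56441311, 0.19400449]), 'tool_rot': array([[-9.03572396e-01,  4.28435252e-01, -4.01343783e-04],
       [ 4.28435434e-01,  9.03571841e-01, -1.00323954e-03],
       [-6.71802452e-05, -1.07844946e-03, -9.99999416e-01]]), 'force': array([-0.55764645, -0.53671989, -0.67730615]), 'moment': array([ 0.00923883, -0.00126375,  0.00805938]), 'opening': 0.09417192047661115}
```

View pics/top0.png

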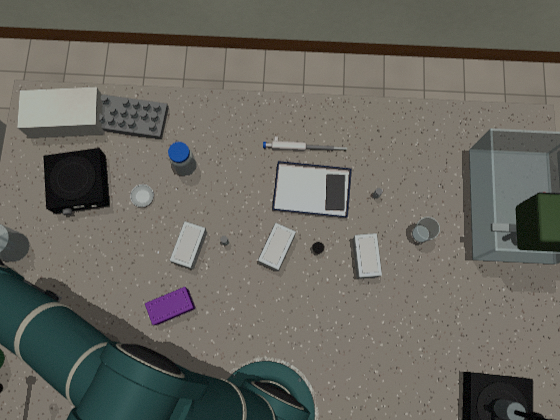

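View pics/side0.png

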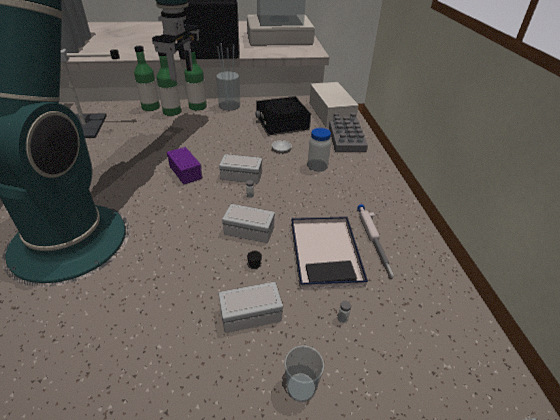

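The top view shows three grey tins near (188,246), (277,248) and (368,256), and the purple look-alike at (170,305). The tray is at (312,190), vial 1 at (224,241), the stopper at (318,248) and vial 2 at (376,194). The side view agrees. Next I'll measure the tin lids by segmentation.

```bash
cat > h.py <<'E'
import numpy as np, cv2
from rig import robot
def cam(n):
    c=robot.camera_info(n); K=np.array([[c["fx"],0,c["cx"]],[0,c["fy"],c["cy"]],[0,0,1.]])
    return K,cv2.Rodrigues(np.array(c["rvec"]))[0],np.array(c["tvec"])
def back(n,px,z):
    K,R,t=cam(n); px=np.atleast_2d(px).astype(float)
    d=(R.T@np.linalg.inv(K)@np.c_[px,np.ones(len(px))].T).T; o=-R.T@t
    return o+d*((z-o[2])/d[:,2])[:,None]
def proj(n,P):
    K,R,t=cam(n); return cv2.projectPoints(np.atleast_2d(P).astype(float),R,t,K,None)[0][:,0]
E
python3 - <<'E'
from h import *
im=cv2.imread("pics/top0.png"); g=im.min(2)
big=cv2.resize(im[120:330,120:450],None,fx=2.4,fy=2.4,interpolation=cv2.INTER_CUBIC)
for s,b in(("A",(188,246)),("B",(277,248)),("C",(368,256)),("T",(300,190))):
    m=np.zeros_like(g); r=(slice(b[1]-34,b[1]+34),slice(b[0]-34 if s!="T" else 255,b[0]+34 if s!="T" else 365))
    m[r]=(g[r]>165)*255
    n,l,st,ce=cv2.connectedComponentsWithStats(m); i=1+np.argmax(st[1:,4])
    (c,wh,a)=cv2.minAreaRect(np.argwhere(l==i)[:,::-1].astype(np.float32))
    bx=cv2.boxPoints((c,wh,a)); z=.056 if s!="T" else .003
    P=back("top",bx,z); e=P[1]-P[0]; f=P[2]-P[1]; L=e if np.linalg.norm(e)>np.linalg.norm(f) else f
    print(s,st[i,4],c,wh,"ctr",P.mean(0).round(4),"sz",np.linalg.norm(e).round(4),np.linalg.norm(f).round(4),"yaw",np.degrees(np.arctan2(L[1],L[0])).round(1)%180,
      "side px",proj("side",P.mean(0)).round(0))
    cv2.polylines(big,[((bx-[120,120]+.5)*2.4).astype(int)],True,(0,0,255),1)
for nm,p,z in(("vial1",(224,241),.05),("stopper",(318,248),.032),("vial2",(376,194),.05),("dish",(142,196),.014),("bottle",(179,152),.125),("beaker",(428,227),.085),("purple",(170,303),.056)):
    print(nm,back("top",p,z).round(3))
cv2.imwrite("pics/crop1.png",big)
E
```

```text
A 273 (186.86827087402344, 243.76837158203125) (21.18730926513672, 40.71593475341797) ctr [0.446  0.2445 0.056 ] sz 0.1157 0.0614 yaw 165.3 side px [[241. 161.]]
B 677 (276.54876708984375, 245.56094360351562) (21.44181251525879, 40.3692741394043) ctr [ 0.4538 -0.0095  0.056 ] sz 0.1157 0.0613 yaw 158.7 side px [[249. 215.]]
C 709 (367.81097412109375, 254.79879760742188) (40.85966873168945, 21.534149169921875) ctr [ 0.4407 -0.2673  0.056 ] sz 0.0614 0.1159 yaw 6.800000000000011 side px [[250. 298.]]
T 2195 (311.755859375, 189.52645874023438) (70.34871673583984, 43.149044036865234) ctr [ 0.639  -0.1053  0.003 ] sz 0.135 0.2128 yaw 86.7 side px [[327. 252.]]
vial1 [[0.46  0.141 0.05 ]]
stopper [[ 0.457 -0.128  0.032]]
vial2 [[ 0.621 -0.29   0.05 ]]
dish [[0.59  0.399 0.014]]
bottle [[0.694 0.278 0.125]]
beaker [[ 0.522 -0.43   0.085]]
purple [[0.278 0.276 0.056]]
```

View pics/crop1.png

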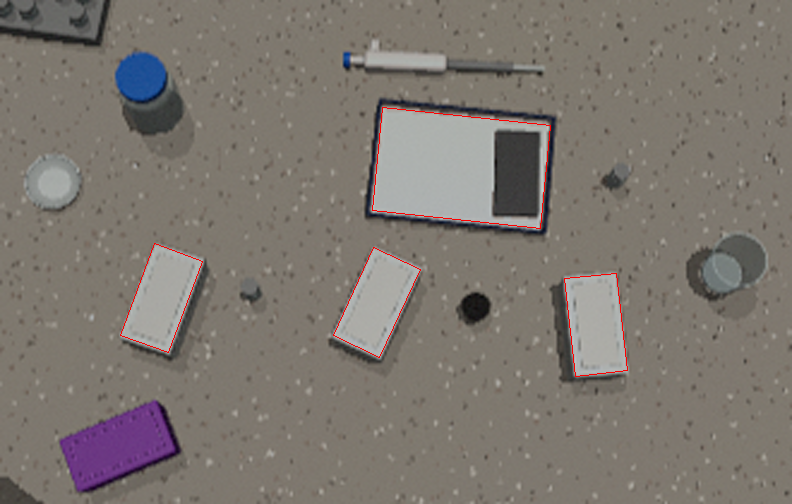

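Sizes, heights and side-view projections all agree. I'll check the call signatures, then grasp tin A.

Run:
```python
from h import *
x,y,w=TINS["A"]
robot.move_linear([x,y,GZ+.02],.06); print(stat(w))
robot.move_linear([x,y,.16],.2); robot.pause(.3); print(stat(w))
cv2.imwrite("pics/liftA.png",robot.grab_frame("side")[60:340,130:430,::-1].repeat(2,0).repeat(2,1))
```

```text
(np.float64(0.0067), np.float64(0.0169), np.float64(0.0066), array([-0.22,  0.07, -6.06]), 0.0637, 3.84)
(np.float64(0.0193), np.float64(0.02), np.float64(-0.0356), array([ 0.15,  0.23, -5.62]), 0.0634, 4.97)
```

View pics/liftA.png

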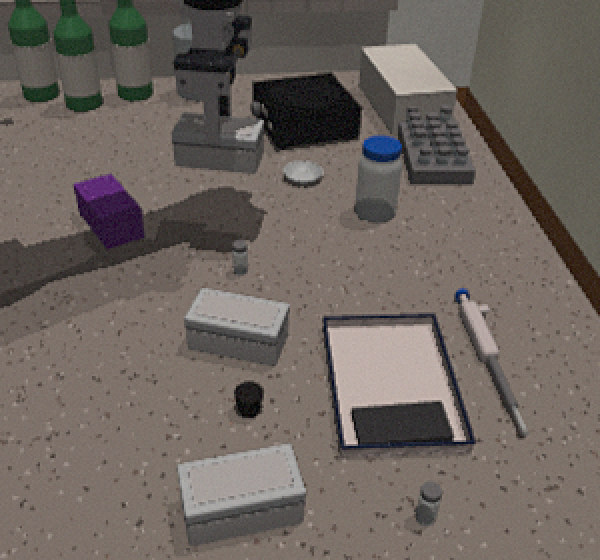

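The side view shows tin A held level in the gripper, at about (218,148) in the crop. The other tins are undisturbed. Now I'll shake it along its long axis, then rock it and compare the level-pose moments.

```bash
cat >> h.py <<'E'
def shake(k,z=.17):
    x,y,w=TINS[k]; u=rot(w)[:,0]; p=np.array([x,y,z])
    for d in(.05,-.05,.05,-.05,0): robot.move_linear(p+d*u,.4)
    for t in(25,-25,25,-25):
        robot.move_ptp(p,rot(w,t)); robot.pause(.25); robot.move_ptp(p,rot(w)); robot.pause(.15); print(k,t,*stat(w,16))
def setback(k):
    x,y,w=TINS[k]
    robot.move_linear([x,y,GZ+.012],.2); print("touch",robot.move_linear([x,y,GZ],.03,threshold=4))
    print(robot.get_state()["ee_pos"]); robot.gripper_to(.094)
    robot.move_linear([x,y,.15],.25)
E
python3 - <<'E'
from h import *
for t in(25,-25): 
    for k,(x,y,w) in TINS.items(): print(k,t,robot.ik([x,y,.17],rot(w,t)) is not None)
shake("A")
E
```

```text
A 25 True
B 25 True
C 25 True
A -25 True
B -25 True
C -25 True
A 25 0.0218 0.0303 -0.0163 [ 0.13 -0.12 -5.7 ] 0.0641 8.67
A -25 -0.0376 0.0309 -0.0266 [ 0.11 -0.11 -5.69] 0.0638 11.07
A 25 0.0308 0.0362 -0.0232 [ 0.01 -0.02 -5.71] 0.0637 12.98
A -25 -0.0249 0.0272 -0.0138 [ 0.04 -0.08 -5.76] 0.0636 15.41
```

The moment swings 0.06 N·m with tilt direction, and 0.061 is expected for a loose bar. I'll confirm with more samples, plus a roll test where 34 mm of travel should give about 0.033 about x.

Run:
```python
from h import *
x,y,w=TINS["A"]; p=[x,y,.17]; R=rot(w)
for name,ax in(("roll",0),("pitch",1)):
  for t in(25,-25):
    T=cv2.Rodrigues(np.radians(t)*R[:,ax])[0]@R
    robot.move_ptp(p,T); robot.pause(.25); robot.move_ptp(p,R); robot.pause(.15); print(name,t,*stat(w,36))
```

```text
roll 25 -0.003 0.0241 -0.0069 [-0.02  0.06 -5.8 ] 0.0635 17.93
roll -25 0.0265 0.0278 -0.023 [-0.02  0.12 -5.88] 0.0639 20.88
pitch 25 0.0245 0.0291 -0.0059 [ 0.18 -0.03 -5.68] 0.0637 23.46
pitch -25 -0.0317 0.0398 -0.0093 [ 0.12  0.05 -5.66] 0.0636 26.56
```

Confirmed: pitch swings 0.056 N·m again, with the right sign and size for a 100 g bar sliding 62 mm. Roll also has the expected sign. Tin A is the rattling one, so I'll carry it over the tray.

Run:
```python
from h import *
x,y,w=TINS["A"]
robot.move_linear([x,y,.27],.12)
robot.move_linear([.639,-.1053,.27],.15,frame=rot(w))
robot.pause(.5); s=robot.get_state(); print(s["ee_pos"],s["tool_rot"].round(3),stat(w,16))
a=robot.grab_frame("top");b=robot.grab_frame("side")
cv2.imwrite("pics/f_top.png",a[:,:,::-1]);cv2.imwrite("pics/f_side.png",b[:,:,::-1])
```

```text
[ 0.6389989  -0.10529109  0.27001375] [[-0.967  0.254  0.   ]
 [ 0.254  0.967  0.   ]
 [-0.     0.    -1.   ]] (np.float64(0.0286), np.float64(0.0233), np.float64(-0.0208), array([-0.05, -0.  , -5.57]), 0.0631, 31.39)
```

View pics/f_side.png

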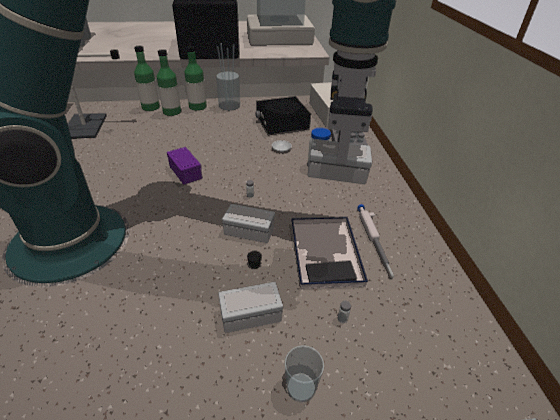

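View pics/f_top.png

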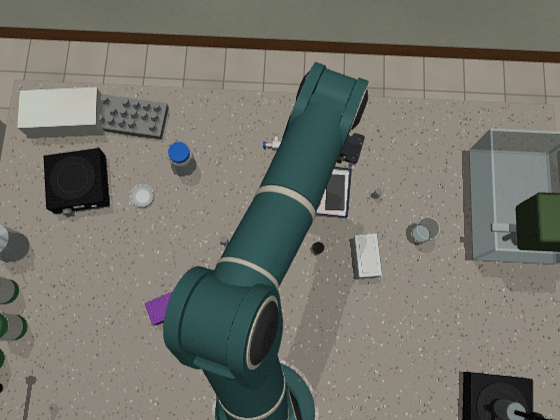

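The side view shows the tin held level in the fingers at about (340,160), with its shadow falling on the tray. In the two pictures together, the other objects are where they stood. Handing in.

```bash
python3 -c "
from h import *
print(stat(165.3,4)); robot.sign_off()"
```

```text
(np.float64(0.0605), np.float64(0.0226), np.float64(-0.028), array([-0.68,  0.11, -5.95]), 0.0637, 31.62)
the job is handed in; nothing more can be done
```

The job is handed in at 31.6 s. The first tin I picked up, tin A (left-most), rattled, so I held it level above the middle of the white tray and left the other two alone.

- **Rattle:** I shook tin A along its length, then tilted it 25° each way three times. The wrist moment at level changed by 0.056–0.059 N·m each time, with the right sign. A 100 g bar sliding 62 mm should give 0.061. I identified the rattle from this weight shift, as I did not record a knock during the shaking. I also had no silent tin for comparison.
- **Weaker check:** Tilting it sideways gave a change in the right direction but only about half the expected size (0.016 against 0.033 N·m, near the noise).
- **Final hold:** The grasp point is at (0.639, −0.105, 0.270) m with the tool vertical, which puts the tin's underside about 0.24 m above the bench. The wrist still carried about 5.7 N and the fingers stood at about 64 mm. The side picture showed the tin level and the other objects where they stood.
- **Grip force:** I could not measure this directly. I commanded the fingers to 62.5 mm, and the gripper's fixed force is 30 N, right at the dent limit.

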